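Shift the vial roller mixer to the purple speed and start it

ROBOT

A 6-joint arm with a two-finger parallel gripper is mounted at the origin on a cart in front of the work surface, level with it; the furniture and walls round the work are solid. World frame = base frame: x ahead of the robot, y to its left, z up, the work surface at z = 0. Lengths are in m, angles in rad, forces in N, time in s.
With the tool pointing down it reaches from about 0.25 to 0.775 m from the base axis. Payload 4 kg.
Tool frame: the origin (TCP) lies midway between the tips of the shut fingers; the grasp point (between the pads) lies 19 mm behind it (robot.tcp_to_grasp is the distance from the TCP to the grasp point, in m); z points along the fingers, y is the line along which they close (so a half turn about z gives the same grasp; the last joint's range is limited). The gripper opens to 94 mm and grips with 3 to 60 N. Pads are 16 mm wide; open, the fingers measure 119 mm over their backs; the gripper's body (75 mm by 177 mm) begins 78 mm behind the grasp point.
Start: joints at [-1.28, 0.087, 1.371, -0, 1.684, -0.103], TCP at [0.211, -0.508, 0.206] pointing down, gripper open.
Joint ranges: [-3.1, 3.1], [-0.76, 2.03], [0.27, 2.55], [-1.08, 4.22], [0.17, 2.65], [-2.57, 2.57]. Speed limits (rad/s): [2.79, 2.79, 3.14, 3.14, 3.14, 3.14].

INTERFACE

Orientations are given as [roll, pitch, yaw] about the fixed x, y, z axes, in that order (R = Rz(yaw) Ry(pitch) Rx(roll)).
In Python, from bench import robot, viewer gives the robot as it stands. The module is installed in compiled form; this text tells all that it offers.
- The arm moves only by the shell command python3 -m handwheel 'ROWS' [OPENING]. ROWS is JSON, a list of rows, each a list of 6 numbers: the shift along the tool's x, y, z in units of 0.2 m (1.0 is 0.2 m), then the turn, a rotation vector about the tool's x, y, z in units of 30 degrees (1.0 is 30 degrees). In form: [[x, y, z, wx, wy, wz], ...]. A call has 1 to 10 rows; each row is the pose to reach, as a shift and turn from the pose commanded when the call began, along the tool's axes at that moment; what a row does not reach only later rows make up. A row lasts 1/12 s, in which the tool goes at most 41.7 mm and 7.16 degrees, less where a joint would pass 70% of its speed; a pose out of reach is approached as far as the arm can. A call with a number of a shift or a turn outside -1 to 1 is refused whole. A call with a gripper value outside its range is refused whole. OPENING is the gripper's target within -1 to 1 (shut at 1, half-way at 0, fully open at -1), set as the call begins (- or left out, the last holds). The fingers move at their own pace and stop on an object; the grip force is fixed at half the most. Time passes only in rows, so rows that repeat a pose let the fingers close. It gives the time, the measured TCP pose, the force, the opening and the grip force at its end, in the units of the state.
- robot.get_obs(): the state, without advancing time (a new reading comes with each control period).
- viewer.snapshot(name): name is "scene" or "side" or "wrist"; returns the picture (420x560x3 uint8, red, green, blue); there is no depth.
- viewer.calibration(name): a dict with "fx", "fy", "cx", "cy" (pixels), "R" (3x3) and "t" (3): a world point X has camera coordinates R X + t. Camera axes: x right, y down, z forward; pixel columns grow to the right and rows downward; lengths in m; the calibration is good to about 2 mm. A picture is of the moment at which its call begins: read the wrist's pose just before it. calibration takes no time and is no camera call; for the wrist camera it gives the pose at the moment of the call.
- robot.close_job(): hands the job in; it is judged then, once.
The state is a dict: "time": time; "joint_positions": joint angles; "qvel": joint speeds; "joint_torque": joint torques, N m; "tool_pos": TCP position; "ee_rot": TCP orientation; "wrist_force": force on the tool from outside, world axes, zero at the start; "wrist_torque": the same for the moment, N m; "width": finger opening in m; "finger_force": force on a finger pad.
Only numpy, scipy, OpenCV 4.12 (cv2) and the standard library are available. Lean on these libraries where they do the work, as an engineer would, in place of code of your own. Each camera call takes 0.05 s, during which the arm holds its last target. There are 200 camera calls.

TASK

The purple-capped vials are lying on the roller mixer: push its selector lever out of the park slot, along the gate and fully home into the slot with the purple tab, and only then press the green start button all the way in and let it come back out. Only push the lever, with the outside of the fingers against its sides; do not take it between the fingers. Leave the vials and everything else lying as they are.

Things in the scene. Friction and masses are not known exactly. Their poses are not given: they have to be found in the camera images.
- mixer: white bench roller mixer, fixed, 268 x 210 mm; origin on the worktop under the middle of its gate, x away from the robot (turned up to 0.3 rad), y left, z up. In this frame, mm: outline x -90..178, y -75..135; panel top z 87. Behind the gate (x 70..175) a lower deck with three black rollers along y; vials on it reach z 101, its end cheeks z 90
- gate_mid (a point): centre of the top of the steel gate plate (x -54..54, y -52..52 mm, top at z 94). A cross slot runs along y at x = 0. Off it, 13.5 mm wide with rounded teeth between: left column y = +30, ONE slot, far side (+x): park (black dot), where the lever starts; middle y = 0 and right y = -30: a far (+x) and a near (-x) speed slot each, a tab at each end
- lever_pivot (a point): fixed point 11 mm above the worktop under the gate's middle, about which the selector lever tilts in all directions. The lever is a 10 mm steel stem through the gate with a blue grip on top. About 4 to 6 N sideways at the grip moves it; it stays where it is left; the metal gate walls stop it
- grip_mid (a point): middle of the lever's blue cylindrical grip (26 mm diameter, 36 mm long along the lever), 150 mm from the pivot. Mixer frame, mm: y about +53 / 0 / -53 in the left / middle / right column; x 0 in the cross slot, +-36 to 38 fully home in a slot; z 161 upright, 135 to 156 when leaning into slots. It moves about 1.8 times as far as the stem at the plate
- stem_at_gate (a point): point on the lever's stem axis 84.5 mm from the pivot, about level with the gate plate. In the mixer's frame its x is +-20 to 21.5 mm when fully home in a slot, 0 in the cross slot
- selector_yoke (a joint): sideways lean of the lever, rad: +0.36 in the left column, 0 in the middle column, -0.36 in the right column
- selector_lever (a joint): fore-and-aft lean of the lever, rad: 0 in the cross slot, about +0.25 fully home in a far slot, -0.25 fully home in a near slot
- start (a joint): green start push button, m: 0 released, 0.006 pressed fully in. Spring button, 5 N when fully in, returns by itself
- start_top (a point): centre of the top of the round green start button (26 mm diameter), which sits on the control panel at the mixer's x = -48 mm, y = +100 mm and is pressed straight down
- tab_purple: flat purple tab, 22 x 25 x 4 mm, on the gate plate just beyond the end of one speed slot; the four tabs swap slots. Origin: centre of its underside, 94 mm above the worktop; x axis as the mixer's. Its slot runs from the cross slot straight towards it along the mixer's x; with the lever fully home there the stem stands about 20 mm short of the tab's centre
- tab_teal: flat teal tab, 22 x 25 x 4 mm, on the gate plate just beyond the end of one speed slot; the four tabs swap slots. Origin: centre of its underside, 94 mm above the worktop; x axis as the mixer's. Its slot runs from the cross slot straight towards it along the mixer's x; with the lever fully home there the stem stands about 20 mm short of the tab's centre
- tab_orange: flat orange tab, 22 x 25 x 4 mm, on the gate plate just beyond the end of one speed slot; the four tabs swap slots. Origin: centre of its underside, 94 mm above the worktop; x axis as the mixer's. Its slot runs from the cross slot straight towards it along the mixer's x; with the lever fully home there the stem stands about 20 mm short of the tab's centre
- tab_yellow: flat yellow tab, 22 x 25 x 4 mm, on the gate plate just beyond the end of one speed slot; the four tabs swap slots. Origin: centre of its underside, 94 mm above the worktop; x axis as the mixer's. Its slot runs from the cross slot straight towards it along the mixer's x; with the lever fully home there the stem stands about 20 mm short of the tab's centre
- roll_vial_a: small loose glass vial with a purple cap, 22 mm diameter, 47 mm long, lying along y on the mixer's rollers. Origin: centre of its foot. Not to be moved
- roll_vial_b: small loose glass vial with a purple cap, 22 mm diameter, 47 mm long, lying along y on the mixer's rollers. Origin: centre of its foot. Not to be moved
- roll_vial_c: small loose glass vial with a purple cap, 22 mm diameter, 47 mm long, lying along y on the mixer's rollers. Origin: centre of its foot. Not to be moved
- tray_vial_a: loose glass vial with a teal cap, 22 x 22 x 47 mm, standing in the small steel tray. Origin: centre of its foot. Bystander
- tray_vial_b: loose glass vial with a teal cap, 22 x 22 x 47 mm, standing in the small steel tray. Origin: centre of its foot. Bystander
- tray_vial_c: loose glass vial with a teal cap, 22 x 22 x 47 mm, standing in the small steel tray. Origin: centre of its foot. Bystander
- tray: small steel vial tray, 90 x 155 x 25 mm, right of the mixer. Origin: centre of its underside. Bystander
- used_vial: loose glass vial with a purple cap, 22 x 22 x 47 mm, standing right of the mixer near the back. Origin: centre of its foot. Bystander
- swabs: small flat white and blue swab stack, 50 x 50 x 9 mm, right of the mixer. Origin: centre of its underside. Bystander
- pouch: wrapped sterile syringe, 38 x 195 x 12 mm, lying at the front right. Origin: centre of its underside. Bystander
- felt_pen: grey-blue felt pen, 12 x 128 x 11 mm, lying at the front left. Origin: centre of its underside. Bystander

How it is judged:
By the outcome, as a careful person would: the job done as asked, in the order asked, and still so for the second after the job is handed in, with the robot touching nothing.
It also fails if it takes over 58 s, if anything falls off the work surface, if the arm or the gripper's body presses on something with over 40 N, if the wrist force passes 120 N, or if a joint passes its speed limit or range.

## Working session

There is one attempt and no reset: what is moved stays moved. The work goes in short steps, Python scripts to look and compute and a shell command to move; the robot and the scene stay as the last step left them, time stands still between calls to the robot, and variables do not carry over. Pictures are saved under pics/ and viewed, at most 10 in all, crops included, and the job is handed in when it is done.

```bash
mkdir -p pics
python3 - <<'E'
from bench import robot, viewer
import cv2,numpy as np
o=robot.get_obs();print(o['time'],o['tool_pos'],o['ee_rot'],o['width'])
for n in('scene','side'):
    im=viewer.snapshot(n);np.save(n+'.npy',im);cv2.imwrite(f'pics/{n}0.png',im[:,:,::-1])
    c=viewer.calibration(n);R=np.array(c['R']);print(n,c['fx'],(-R.T@np.array(c['t'])).round(3),R.round(2).tolist())
E
```

```text
0.0 [ 0.21087414 -0.50736244  0.2042994 ] [-3.13935403e+00 -2.27733403e-04  3.93820976e-01] 0.09390942829649776
scene 391.3470413895821 [-0.082  0.382  0.877] [[-0.61, -0.79, 0.0], [-0.55, 0.42, -0.72], [0.57, -0.44, -0.7]]
side 425.34838404903263 [ 0.541 -0.976  0.678] [[1.0, 0.03, 0.01], [0.02, -0.53, -0.85], [-0.02, 0.85, -0.53]]
```

View pics/scene0.png

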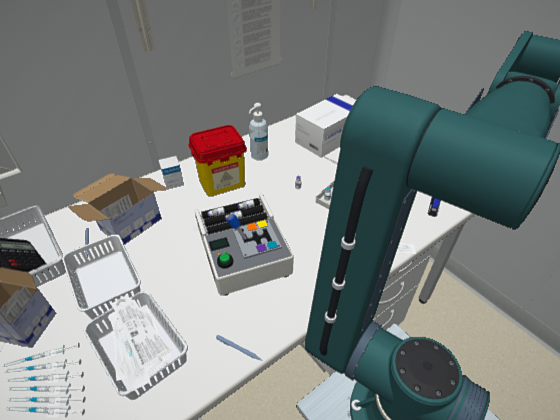

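View pics/side0.png

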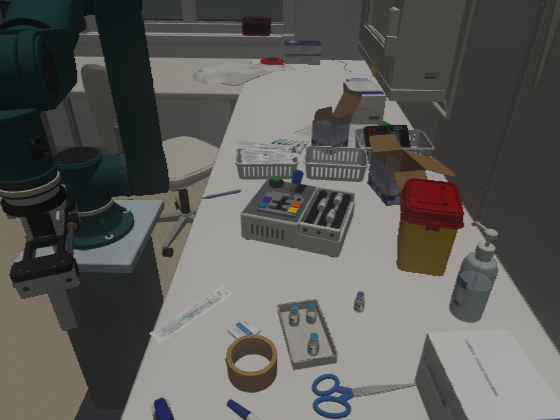

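Scene: mixer at about (245,245), button (225,260), tabs orange/yellow far, purple (262,247) and teal (271,244) near. Side: the same, mixer at (300,215).

```bash
cat > h.py <<'E'
import numpy as np,cv2
from bench import viewer,robot
def ray(c,u,v):
    R=np.array(c['R']);t=np.array(c['t']);return -R.T@t,R.T@np.array([(u-c['cx'])/c['fx'],(v-c['cy'])/c['fy'],1])
def plane(c,u,v,z):
    o,d=ray(c,u,v);return o+d*(z-o[2])/d[2]
HS={'purple':(125,150),'teal':(85,98),'orange':(8,18),'yellow':(22,32),'green':(50,75),'blue':(105,122)}
def blobs(im,box):
    x0,y0,x1,y1=box;h=cv2.cvtColor(im[y0:y1,x0:x1],cv2.COLOR_RGB2HSV);out={}
    for k,(a,b) in HS.items():
        m=cv2.inRange(h,(a,110,50),(b,255,255));n,l,s,c=cv2.connectedComponentsWithStats(m)
        out[k]=[(s[i,4],(c[i]+[x0,y0]).round(1)) for i in sorted(range(1,n),key=lambda i:-s[i,4])[:2]]
    return out
E
python3 - <<'E'
from h import *
Z=dict(purple=.098,teal=.098,orange=.098,yellow=.098,green=.1,blue=.15)
for n,box in(('scene',(190,190,300,300)),('side',(235,165,360,255))):
    im=np.load(n+'.npy');c=viewer.calibration(n)
    for k,l in blobs(im,box).items():
        for a,p in l: print(n,k,a,p,plane(c,*p,Z[k]).round(4)[:2])
a=np.load('scene.npy')[190:300,190:300];b=np.load('side.npy')[165:255,235:360]
r=lambda x:cv2.resize(x,(400,400),interpolation=cv2.INTER_CUBIC)
cv2.imwrite('pics/c.png',np.hstack([r(a),r(b)])[:,:,::-1])
E
```

```text
scene purple 55 [260.9 247.5] [0.4819 0.0115]
scene purple 4 [238.2 206.2] [ 0.6509 -0.0277]
scene teal 62 [271.8 244.2] [ 0.4738 -0.018 ]
scene orange 59 [251.5 225.8] [ 0.5621 -0.0136]
scene orange 1 [219. 255.] [0.5266 0.1119]
scene yellow 94 [214.6 191.8] [ 0.7476 -0.0057]
scene yellow 63 [261.7 223.2] [ 0.5531 -0.0418]
scene green 91 [224.3 257.8] [0.5089 0.1066]
scene blue 119 [233.7 221.6] [0.5598 0.0411]
side purple 32 [266.6 198.7] [0.4827 0.007 ]
side teal 41 [262.6 204.1] [ 0.4736 -0.0213]
side orange 51 [295.5 204.1] [ 0.5601 -0.0181]
side yellow 51 [292.2 209.8] [ 0.5515 -0.0467]
side green 26 [275.9 178.3] [0.5037 0.1212]
side green 2 [285.5 187. ] [0.5324 0.0701]
side blue 109 [296.9 176.9] [0.5627 0.0365]
```

View pics/c.png

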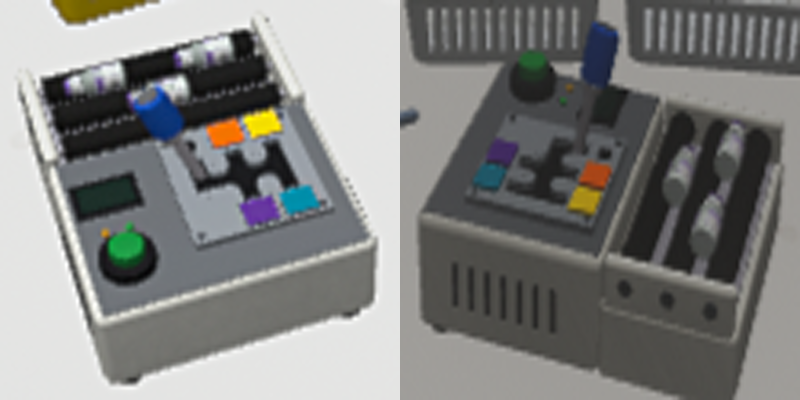

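Geometry agrees with the description: the mixer is yawed about -0.30, gate_mid is about (0.522, -0.003), and the purple tab is in the middle column, near slot. I'll fly above the far side of the grip.

```bash
python3 -m handwheel '[[0,0,-0.23,0,0,0],[0.5,-0.3,-0.23,0,0,0],[1,-0.6,-0.23,0,0,0],[1,-0.6,-0.23,0,0,0],[1,-0.6,-0.23,0,0,0],[1,-0.6,-0.23,0,0,0],[1,-0.6,-0.23,0,0,0],[1,-0.6,-0.23,0,0,0]]' 1
python3 -m handwheel '[[1,-0.6,0,0,0,0],[1,-0.6,0,0,0,0],[1,-0.6,0,0,0,0],[1,-0.6,0,0,0,0],[1,-0.6,0,0,0,0],[1,-0.6,0,0,0,0],[1,-0.6,0,0,0,0]]'
python3 -m handwheel '[[0.857,-0.513,0,0,0,0],[0.857,-0.513,0,0,0,0],[0.857,-0.513,0,0,0,0],[0.857,-0.513,0,0,0,0],[0.857,-0.513,0,0,0,0],[0.857,-0.513,0,0,0,0],[0.857,-0.513,0,0,0,0]]'
python3 -m handwheel '[[0,0,0,0,0,1],[0,0,0,0,0,1],[0,0,0,0,0,1],[0,0,0,0,0,1],[0,0,0,0,0,1],[0,0,0,0,0,1]]'
python3 -m handwheel '[[0,0,0,0,0,0.33],[0,0,0,0,0,0.33],[0,0,0,0,0,0.33]]'
cat >> h.py <<'E'
M=np.array([.5217,-.003]);Y=-.30
Rm=np.array([[np.cos(Y),-np.sin(Y)],[np.sin(Y),np.cos(Y)]])
def st():
    o=robot.get_obs();p=o['tool_pos'];f=o['wrist_force']
    print('t%.2f'%o['time'],'mixer mm',(Rm.T@(np.array(p[:2])-M)*1000).round(1),'z',round(p[2]*1000,1),'rpy',np.round(o['ee_rot'],3),'F mixer',(Rm.T@np.array(f[:2])).round(1),round(f[2],1))
E
python3 - <<'E'
from h import *
st()
for n in('scene','side'):
    im=viewer.snapshot(n)
    a=im[150:310,170:330] if n=='scene' else im[95:255,220:380]
    globals()[n]=cv2.resize(a,(400,400),interpolation=cv2.INTER_CUBIC)
    if n=='scene':A=globals()[n]
    else: cv2.imwrite('pics/d.png',np.hstack([A,globals()[n]])[:,:,::-1])
# button by two views
P=[ray(viewer.calibration('scene'),224.3,257.8),ray(viewer.calibration('side'),275.9,178.3)]
m=np.linalg.lstsq(np.c_[P[0][1],-P[1][1]],P[1][0]-P[0][0],rcond=None)[0]
b=P[0][0]+m[0]*P[0][1];print('button',b,Rm.T@(b[:2]-M), P[1][0]+m[1]*P[1][1])
E
```

```text
time: 0.77
tool_pos: [0.3519, -0.3166, 0.2516]
ee_rot: [-3.141, -0.002, 0.4]
wrist_force: [0.1, -0.2, -0.8]
width: 0.0444
finger_force: 0.0
time: 1.35
tool_pos: [0.4901, -0.1298, 0.2504]
ee_rot: [-3.14, -0.0, 0.399]
wrist_force: [-0.7, -0.1, -0.2]
width: 0.0009
finger_force: 0.0
time: 1.93
tool_pos: [0.6074, 0.0272, 0.2499]
ee_rot: [3.142, 0.003, 0.395]
wrist_force: [-0.5, -0.0, 1.1]
width: 0.0005
finger_force: 0.0
time: 2.43
tool_pos: [0.6066, 0.0255, 0.2518]
ee_rot: [3.141, -0.0, -0.131]
wrist_force: [-0.2, 0.2, 0.1]
width: 0.0001
finger_force: 0.0
time: 2.68
tool_pos: [0.6069, 0.0264, 0.2517]
ee_rot: [3.141, -0.0, -0.302]
wrist_force: [-0.6, -0.2, 1.1]
width: 0.0007
finger_force: 0.0
t2.68 mixer mm [72.7 53.3] z 251.7 rpy [ 3.141 -0.    -0.302] F mixer [-0.5 -0.4] 1.1
button [0.50401632 0.10891207 0.10641674] [-0.04996614  0.1016878 ] [0.50408569 0.10893746 0.10646048]
```

View pics/d.png

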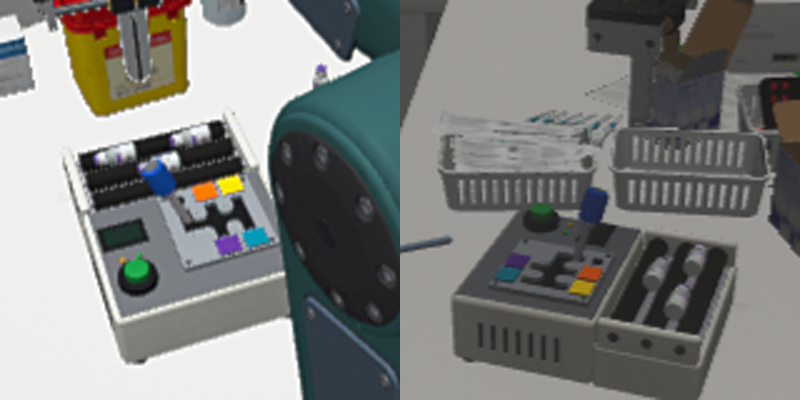

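Lever, gate and button are clear in both views; the shut fingers stand above, behind the grip. I'll descend, then push the lever out of park.

```bash
python3 -m handwheel '[[0,0,0.2,0,0,0],[0,0,0.4,0,0,0],[0,0,0.55,0,0,0],[0,0,0.61,0,0,0],[0,0,0.61,0,0,0]]' >/dev/null
python3 -c "from h import *;st()"
python3 -m handwheel '[[-0.03,0,0,0,0,0],[-0.06,0,0,0,0,0],[-0.09,0,0,0,0,0],[-0.12,0,0,0,0,0],[-0.14,0,0,0,0,0],[-0.14,0,0,0,0,0]]' >/dev/null
python3 -c "from h import *;st()"
python3 -m handwheel '[[-0.03,0,0,0,0,0],[-0.06,0,0,0,0,0],[-0.09,0,0,0,0,0],[-0.11,0,0,0,0,0],[-0.11,0,0,0,0,0]]' >/dev/null
python3 -c "
from h import *;st()
im=viewer.snapshot('scene');c=viewer.calibration('scene')
for a,p in blobs(im,(190,190,300,300))['blue']: print(a,p,Rm.T@(plane(c,*p,.15)[:2]-M))
A=cv2.resize(im[150:310,170:330],(400,400),interpolation=2);B=cv2.resize(viewer.snapshot('side')[95:255,220:380],(400,400),interpolation=2)
cv2.imwrite('pics/e.png',np.hstack([A,B])[:,:,::-1])"
```

```text
t3.20 mixer mm [70.2 53.7] z 125.1 rpy [ 3.139  0.008 -0.301] F mixer [-0.6 -0.8] -0.1
t3.70 mixer mm [46.3 55.3] z 132.7 rpy [-3.14  -0.008 -0.302] F mixer [4.8 1.5] 2.8
t4.12 mixer mm [22.6 54.9] z 130.3 rpy [-3.141e+00 -2.000e-03 -3.020e-01] F mixer [ 4.  -0.3] 2.5
114 [235.9 227.2] [0.00186128 0.05341231]
2 [230.5 221. ] [0.02835188 0.06059017]
```

View pics/e.png

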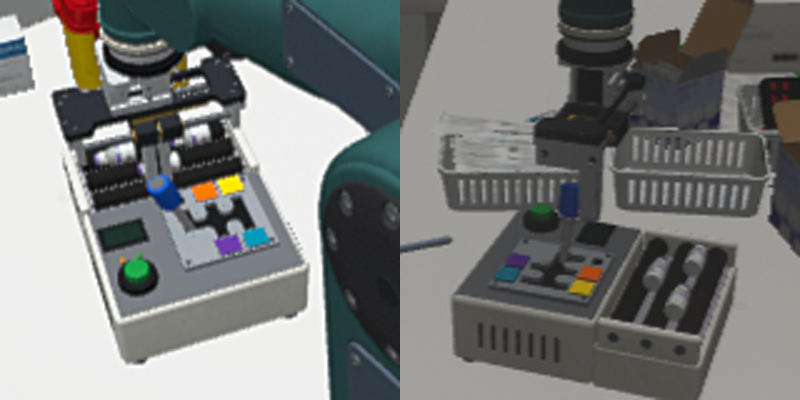

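The lever is in the cross slot: the grip is about 1.7 mm off x = 0. I'll nudge it the rest, back off, and go round to its left side.

```bash
python3 -m handwheel '[[-0.007,0,0,0,0,0],[-0.007,0,0,0,0,0],[0.05,0,0,0,0,0],[0.12,0,0,0,0,0],[0.12,-0.1,0,0,0,0],[0.12,-0.2,0,0,0,0],[0.06,-0.2,0,0,0,0],[-0.05,-0.2,0,0,0,0],[-0.113,-0.2,0,0,0,0],[-0.113,-0.2,0,0,0,0]]' >/dev/null
python3 -c "from h import *;st()"
python3 -m handwheel '[[0,0.03,0,0,0,0],[0,0.06,0,0,0,0],[0,0.09,0,0,0,0],[0,0.12,0,0,0,0],[0,0.15,0,0,0,0],[0,0.18,0,0,0,0],[0,0.2,0,0,0,0],[0,0.2,0,0,0,0]]' >/dev/null
python3 -c "
from h import *;st()
im=viewer.snapshot('scene');c=viewer.calibration('scene')
for a,p in blobs(im,(190,190,300,300))['blue']: print(a,p,Rm.T@(plane(c,*p,.155)[:2]-M))
A=cv2.resize(im[150:310,170:330],(400,400),interpolation=2);B=cv2.resize(viewer.snapshot('side')[95:255,220:380],(400,400),interpolation=2)
cv2.imwrite('pics/f.png',np.hstack([A,B])[:,:,::-1])"
```

```text
t5.05 mixer mm [-3.9 94.6] z 127.5 rpy [ 3.14   0.007 -0.301] F mixer [-0.1 -0.1] -0.5
t5.72 mixer mm [ 1.5 55. ] z 130.9 rpy [-3.139e+00 -3.000e-03 -3.040e-01] F mixer [-1.1  3.5] 3.5
116 [245.7 222.4] [0.00496874 0.02595296]
```

View pics/f.png

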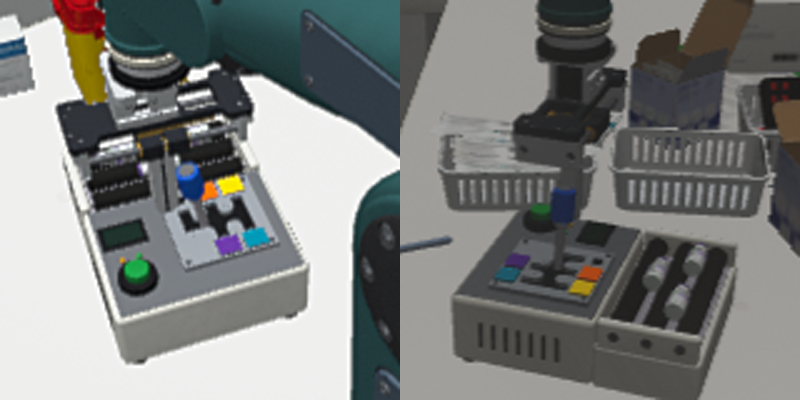

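The grip is at y ≈ 26 and following the fingers, which matches the contact geometry. I'll push on to the middle column.

```bash
python3 -m handwheel '[[0,0.03,0,0,0,0],[0,0.06,0,0,0,0],[0,0.09,0,0,0,0],[0,0.12,0,0,0,0],[0,0.14,0,0,0,0],[0,0.147,0,0,0,0],[0,0.147,0,0,0,0]]' >/dev/null
cat >> h.py <<'E'
def grip(z=.16):
    for n,box in(('scene',(190,190,300,300)),('side',(235,150,360,255))):
        im=viewer.snapshot(n);c=viewer.calibration(n);l=blobs(im,box)['blue']
        if l: print(n,l[0][0],l[0][1],'grip mm',(Rm.T@(plane(c,*l[0][1],z)[:2]-M)*1000).round(1))
E
python3 -c "from h import *;st();grip()"
```

```text
t6.40 mixer mm [ 0.1 24.9] z 129.4 rpy [ 3.141  0.    -0.303] F mixer [1.2 2.8] 2.4
scene 101 [256.2 219.2] grip mm [ 1.9 -1.7]
side 108 [281.7 180.8] grip mm [ 2.  -2.4]
```

```bash
python3 -m handwheel '[[0,-0.06,0,0,0,0],[0,-0.11,0,0,0,0],[0.1,-0.11,0,0,0,0],[0.23,-0.11,0,0,0,0],[0.23,-0.11,0,0,0,0],[0.23,0,0,0,0,0],[0.23,0.13,0,0,0,0],[0.23,0.13,0,0,0,0],[0.2,0.13,0,0,0,0],[0.2,0.13,0,0,0,0]]' >/dev/null
python3 -c "from h import *;st();grip()"
python3 -m handwheel '[[-0.03,0,0,0,0,0],[-0.06,0,0,0,0,0],[-0.09,0,0,0,0,0],[-0.12,0,0,0,0,0],[-0.15,0,0,0,0,0],[-0.18,0,0,0,0,0],[-0.18,0,0,0,0,0]]' >/dev/null
python3 -c "from h import *;st();grip()"
```

```text
t7.33 mixer mm [38.5  0. ] z 129.0 rpy [-3.142e+00  2.000e-03 -3.020e-01] F mixer [0.  0.3] 0.1
scene 110 [255.8 219.2] grip mm [ 2.3 -0.8]
side 105 [281.6 180.8] grip mm [ 1.8 -2.5]
t8.02 mixer mm [ 4.1 -0.3] z 130.1 rpy [-3.141e+00 -3.000e-03 -3.020e-01] F mixer [4.1 1.3] -0.6
scene 104 [258.  225.1] grip mm [-19.9   0.4]
side 90 [274.  180.1] grip mm [-18.   -5.4]
```

```bash
python3 -m handwheel '[[-0.02,0,0,0,0,0],[-0.04,0,0,0,0,0],[-0.06,0,0,0,0,0],[-0.075,0,0,0,0,0],[-0.075,0,0,0,0,0]]' >/dev/null
python3 -c "from h import *;st();grip(.156)"
python3 -m handwheel '[[-0.005,0,0,0,0,0],[-0.01,0,0,0,0,0],[-0.01,0,0,0,0,0]]' >/dev/null
python3 -c "from h import *;st();grip(.156)"
```

```text
t8.53 mixer mm [-11.2  -0.5] z 129.1 rpy [-3.142 -0.    -0.303] F mixer [4.5 1.2] -2.2
scene 105 [260.1 230.6] grip mm [-36.4   0.4]
side 92 [268.  179.6] grip mm [-36.2  -0.9]
t8.88 mixer mm [-12.5  -0.6] z 129.2 rpy [ 3.141e+00 -1.000e-03 -3.030e-01] F mixer [5.8 1.3] -3.7
scene 101 [260.3 231.1] grip mm [-38.2   0.4]
side 98 [267.7 179.7] grip mm [-36.7  -1.6]
```

Nearly home; I'll push until the wall stops it.

```bash
python3 -m handwheel '[[-0.007,0,0,0,0,0],[-0.015,0,0,0,0,0],[-0.015,0,0,0,0,0]]' >/dev/null
python3 -c "from h import *;st();grip(.156)"
```

```text
t9.23 mixer mm [-13.4  -0.6] z 129.2 rpy [-3.141 -0.006 -0.303] F mixer [11.3  1.2] -8.2
scene 106 [260.2 231.3] grip mm [-38.8   0.9]
side 90 [267.1 179.8] grip mm [-38.   -2.7]
```

```bash
python3 -m handwheel '[[-0.01,0,0,0,0,0],[-0.01,0,0,0,0,0],[0.03,0,0,0,0,0],[0.13,0,0,0,0,0],[0.2,0,0,0,0,0],[0.2,0,-0.2,0,0,0],[0.2,0,-0.4,0,0,0],[0.2,0,-0.5,0,0,0],[0.2,0,-0.5,0,0,0]]' >/dev/null
python3 -c "from h import *;st();grip(.156)"
python3 -m handwheel '[[-0.1,-0.12,0,0,0,0],[-0.2,-0.3,0,0,0,0],[-0.3,-0.45,0,0,0,0],[-0.37,-0.505,0,0,0,0],[-0.37,-0.505,0,0,0,0],[-0.37,-0.505,0,0,0,0]]' >/dev/null
python3 -c "
from h import *;st()
im=viewer.snapshot('scene')
A=cv2.resize(im[150:310,170:330],(400,400),interpolation=2);B=cv2.resize(viewer.snapshot('side')[95:255,220:380],(400,400),interpolation=2)
cv2.imwrite('pics/g.png',np.hstack([A,B])[:,:,::-1])"
```

```text
t10.08 mixer mm [25.4 -0.5] z 236.2 rpy [-3.14  -0.008 -0.303] F mixer [ 1.4 -0. ] 1.1
scene 98 [260.3 231.9] grip mm [-40.8   1.3]
side 103 [267.9 180. ] grip mm [-35.6  -3. ]
t10.68 mixer mm [-51.5 100.3] z 227.3 rpy [ 3.139  0.004 -0.301] F mixer [0.  0.2] 0.7
```

View pics/g.png

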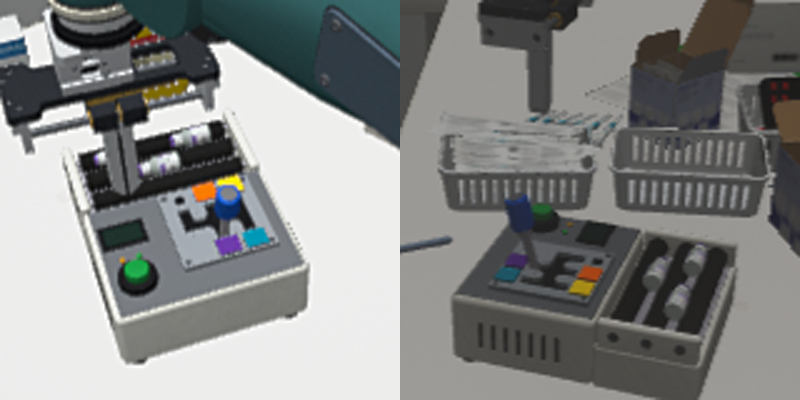

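The lever stands in the purple slot and the vials are untouched. Now the button.

```bash
python3 -m handwheel '[[0,0,0.2,0,0,0],[0,0,0.4,0,0,0],[0,0,0.52,0,0,0],[0,0,0.56,0,0,0],[0,0,0.56,0,0,0]]' >/dev/null
python3 -c "from h import *;st()"
python3 -m handwheel '[[0,0,0.01,0,0,0],[0,0,0.02,0,0,0],[0,0,0.03,0,0,0],[0,0,0.03,0,0,0]]' >/dev/null
python3 -c "from h import *;st()"
```

```text
t11.20 mixer mm [-51.1  98.7] z 114.2 rpy [ 3.139  0.006 -0.305] F mixer [-1. -0.] 0.3
t11.53 mixer mm [-48.9 100.8] z 112.8 rpy [-3.141e+00 -2.000e-03 -3.030e-01] F mixer [-0.1  0.1] 0.8
```

```bash
python3 -m handwheel '[[0,0,0.01,0,0,0],[0,0,0.02,0,0,0],[0,0,0.03,0,0,0],[0,0,0.03,0,0,0]]' >/dev/null
python3 -c "from h import *;st()"
python3 -m handwheel '[[0,0,0.01,0,0,0],[0,0,0.02,0,0,0],[0,0,0.02,0,0,0]]' >/dev/null
python3 -c "from h import *;st()"
```

```text
t11.87 mixer mm [-49.1 100.9] z 106.1 rpy [-3.141e+00 -2.000e-03 -3.030e-01] F mixer [1.  0.1] 2.8
t12.12 mixer mm [-49.  100.9] z 103.7 rpy [-3.141e+00 -3.000e-03 -3.020e-01] F mixer [-1.7 -0.5] 10.4
```

```bash
python3 -m handwheel '[[0,0,0.01,0,0,0],[0,0,0.015,0,0,0],[0,0,0.015,0,0,0]]' >/dev/null
python3 -c "from h import *;st()"
python3 -m handwheel '[[0,0,0,0,0,0],[0,0,-0.1,0,0,0],[0,0,-0.3,0,0,0],[0,0,-0.5,0,0,0],[0,0,-0.7,0,0,0],[0,0,-0.7,0,0,0],[0,0,-0.7,0,0,0]]' >/dev/null
python3 -c "
from h import *;st();grip(.156)
im=viewer.snapshot('scene')
A=cv2.resize(im[150:310,170:330],(400,400),interpolation=2);B=cv2.resize(viewer.snapshot('side')[95:255,220:380],(400,400),interpolation=2)
cv2.imwrite('pics/i.png',np.hstack([A,B])[:,:,::-1])"
```

```text
t12.37 mixer mm [-49.  100.9] z 103.4 rpy [-3.14  -0.004 -0.302] F mixer [-5.9 -3.4] 20.7
t12.95 mixer mm [-48.8 101. ] z 241.1 rpy [-3.14  -0.005 -0.302] F mixer [-0.1 -0.7] -0.9
scene 98 [260.3 231.9] grip mm [-40.8   1.3]
side 100 [268.  179.8] grip mm [-35.8  -1.9]
```

View pics/i.png

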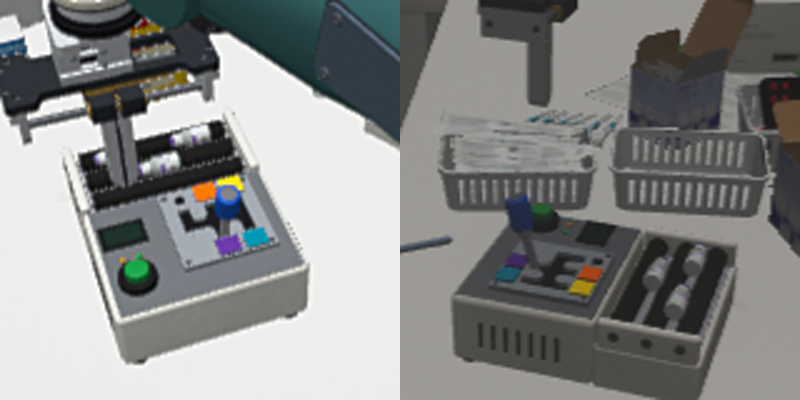

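The button hit a hard stop at 20 N and came back out. The lever is still home and the robot is clear.

```bash
python3 -c "from bench import robot;print(robot.close_job())"
```

```text
the job is handed in; nothing more can be done
None
```

The job is handed in at about 13 s: the lever was pushed fully home into the purple-tab slot, then the start button was pressed to its stop and came back out, and the vials on the mixer look unmoved in the final pictures.

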